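# Load the shaker and hold its locking arm off the ball

## Task

Load the shaker while it is still locked: slide the sample tray into the slotted holder on the platform until it is fully home against the stop, with its vials still standing in it. Then pull the spring latch of the locking arm sideways, lift the arm's coupler off the ball to at least 6 cm above it and finish while still holding the arm up there in the gripper, so that I can start the shaker. Do not disturb the other things on the bench.

Things in the scene. Friction and masses are not known exactly. Their poses are not given: they have to be found in the camera images.
- shaker: white bench shaker, 270 (x) x 320 (y) mm, fixed; nothing of its body or platform moves in this job. Origin on the bench under its middle, x to its far side, y to its left, z up. Aluminium platform 220 x 285 mm, top 55 mm above the bench, reaching to y = 130 mm. On its left part the slotted tray holder, on its right the ball stud and the locking arm, hinged at its near (-x) end.
- bay_seat (a point): point on the platform top where the tray's origin lies when it is fully home; axes as the shaker's. The holder's two steel walls run along y, inner faces 88 mm apart; lips reach 8 mm inwards over the slot, lip undersides 26 mm and tops 30 mm above the platform, so the tray goes in only by sliding level in -y, up to the stop wall 55 mm beyond this point (-y).
- bay_mouth (a point): middle of the holder's open mouth on the platform top, 45 mm to the left (+y) of bay_seat, where walls and lips begin. Flared guides without lips, 30 mm high, lead out 29 mm further to the left, 90 mm apart at the mouth and 106 mm at their outer ends; beyond them 60 mm of bare platform.
- tray: grey sample tray with four vials, block 84 (x) x 110 (y) x 22 (z) mm, 0.18 to 0.31 kg. Origin at the centre of its underside. An upright carrying rib stands across its middle: 50 mm along x, 10 mm thick along y, from 22 to 78 mm above the underside. Grip the rib near its top; vials reach 42 mm. It fits the holder either way round, its y axis along the shaker's y.
- ball (a point): centre of the steel ball head (32 mm across, underside flat 8 mm below centre) on a 12 mm neck on the shaker's platform
- lock_arm: dark steel locking arm, hinged at its near end, coupler at its far end with the latch on it. Origin on the hinge axis; x runs along the arm (level when down, 197 mm from hinge to ball), y across to the left. Beam 22 mm wide, 14 mm thick; coupler top plate 46 x 44 mm, its top 112 mm above the bench when down. About 0.35 kg in all; it falls back when let go.
- hinge_axis (a point): point on the arm's hinge axis, 100 mm above the bench; the axis runs along the shaker's y
- lock_hinge (a joint): angle of the locking arm in rad: 0 level, coupled on the ball; grows as the far end is lifted, up to 0.9. With the latch closed it stops at about 0.01.
- socket (a point): centre of the coupler's socket; coincides with the ball centre when coupled
- latch (a joint): travel of the spring latch in m: 0 closed, its jaw under the ball; grows as it is pulled sideways towards the shaker's right (lock_arm -y) to its stop at 0.015. The ball is free from 0.009; 0.011 to 0.014 is a good pull. The spring pushes it back with 4 N at 0 and 10 N at 0.015.
- latch_grip (a point): on the latch's upright steel grip: block 26 mm along the arm (x), 14 mm across (y), from 28 mm below this point to 12 mm above it; the slide plate under it tops out 27.5 mm below this point. 144 mm above the bench when down. The latch rides on the arm: lifting the grip while it is pulled aside lifts the arm, and the grip leans towards the robot as the arm rises.
- vial0: glass vial with white cap standing in a pocket of the tray, 16 mm across, 36 mm tall; origin at the centre of its underside, 6 mm above the tray's underside
- vial1: glass vial with white cap standing in a pocket of the tray, 16 mm across, 36 mm tall; origin at the centre of its underside, 6 mm above the tray's underside
- vial2: glass vial with white cap standing in a pocket of the tray, 16 mm across, 36 mm tall; origin at the centre of its underside, 6 mm above the tray's underside
- vial3: glass vial with white cap standing in a pocket of the tray, 16 mm across, 36 mm tall; origin at the centre of its underside, 6 mm above the tray's underside
- bottle: small capped reagent bottle, upright, 54 mm across, 110 mm tall; a bystander, origin at the middle of its underside
- beaker: clear open beaker, 60 mm across, 70 mm tall; a bystander, origin at the middle of its underside
- tip_box: orange pipette-tip box with clear lid, 85 x 115 x 61 mm tall; a bystander, origin at the middle of its underside
- tube_rack: blue tube rack, 90 x 160 x 38 mm tall; a bystander, origin at the middle of its underside
- tape_roll: roll of paper tape standing on end, 44 mm across, 30 mm tall; a bystander, origin at the middle of its underside

How it is judged (in metres and radians):
On the way, in this order (a step that is already met when the one before it is completed fails the run):
1. the tray is fully home in the holder while the arm is still locked on the ball (x of tray in the frame of bay_seat between -0.005 and 0.005 m and y of tray in the frame of bay_seat between -0.006 and 0.006 m and z of tray in the frame of bay_seat below 0.005 m and angle between the y axis of tray and the y axis of shaker, either way round below 0.06 rad and value of joint lock_hinge below 0.05 rad and value of joint latch below 0.006 m), for 0.2 s.
2. the latch is pulled aside with the arm still down (value of joint latch above 0.008 m and value of joint lock_hinge below 0.08 rad), for 0.05 s.
3. the coupler is lifted clear of the ball by the gripper (z of socket in the frame of ball above 0.045 m and contact force between the fingers and lock_arm above 0.5 N), for 0.2 s.
At the end, for the whole second after the job is handed in: The tray is home in the holder (within 6 mm lengthwise of the seat, 5 mm sideways, 5 mm in height, 0.06 rad), let go and at rest, its four vials standing in their pockets; the coupler's socket is at least 45 mm above the ball, the arm is still and held by the fingers, the tray not touching it (all of step 3 and x of tray in the frame of bay_seat between -0.005 and 0.005 m and y of tray in the frame of bay_seat between -0.006 and 0.006 m and z of tray in the frame of bay_seat below 0.005 m and angle between the y axis of tray and the y axis of shaker, either way round below 0.06 rad and z of vial0 in the frame of tray between 0 and 0.012 m and z of vial1 in the frame of tray between 0 and 0.012 m and z of vial2 in the frame of tray between 0 and 0.012 m and z of vial3 in the frame of tray between 0 and 0.012 m and horizontal distance between each of vial0, vial1, vial2, vial3 and tray below 0.05 m and velocity of joint lock_hinge between -0.1 and 0.1 rad/s and contact force between tray and the arm below 0.2 N and contact force between lock_arm and tray below 0.2 N and linear speed of tray below 0.02 m/s); the arm keeps its last pose, push and grip.
It fails at once if the tray is tipped by more than 0.5 rad (angle between tray's own z axis and vertical above 0.5 rad).
It fails at once if a bystander is moved by more than 30 mm (distance of any of bottle, beaker, tip_box, tube_rack, tape_roll from where it was at the start of the episode above 0.03 m).
It also fails if it takes over 58 s, if anything falls off the work surface, if the arm or the gripper's body presses on something with over 40 N, if the wrist force passes 120 N, or if a joint passes its speed limit or range.

## Robot

A 6-joint arm with a two-finger parallel gripper is mounted at the origin on the work surface. World frame = base frame: x ahead of the robot, y to its left, z up, the work surface at z = 0. Lengths are in mm, angles in degrees, forces in N, time in s.
With the tool pointing down it reaches from about 275 to 725 mm from the base axis. Payload 5.6 kg.
Tool frame: the origin (TCP) lies midway between the tips of the shut fingers; the grasp point (between the pads) lies 19 mm behind it (manip.grasp_offset is the distance from the TCP to the grasp point, in mm); z points along the fingers, y is the line along which they close (so a half turn about z gives the same grasp; the last joint's range is limited). The gripper opens to 85 mm and grips with 20 to 120 N. Pads are 22 mm wide; open, the fingers measure 114 mm over their backs; the gripper's body (76 mm by 85 mm) begins 54 mm behind the grasp point. The pads swing forward as they close: fully open they stand 13 mm farther back than shut.
Start: joints at [-53.996, 14.616, 6.199, 0, -81.583, -16.306], TCP at [185.406, -517.801, 231.283] pointing down, gripper open.
Joint ranges: [-168.99, 168.99], [-69.2, 112.95], [-62.41, 85.93], [-164.36, 98.24], [-168.68, -3.75], [-174.98, 174.98]. Speed limits (degrees/s): [147.25, 147.25, 180, 180, 180, 180].

## Interface

Orientations are given as a 3x3 rotation matrix whose columns are the frame's x, y, z axes.
In Python, from cell import manip, imaging, ticket gives the robot as it stands (manip), with the cameras (imaging) and the job (ticket).
- The arm moves only by the shell command python3 nudge.py 'ROWS'. ROWS is 1 to 8 rows, one to a line, with the numbers parted by spaces; each row has 7 numbers: a rotation vector rx, ry, rz in units of 4 degrees, then dx, dy, dz in shares of the most that a row can go, 1 being 62.5 mm, then the opening from 0.0 (shut) to 1.0 (fully open); each row shifts and turns the commanded pose from where the row before left it, along the tool's axes as they then stand; what a row does not reach is not made up. A row lasts 1/8 s, in which the tool goes at most 62.5 mm and 10.7 degrees, less where a joint would pass 70% of its speed; a pose out of reach is approached as far as the arm can. The fingers move at their own pace and stop on an object; the grip force is fixed at half the most. Time passes only in rows, so rows that do not move let the fingers close. It prints the time, the measured TCP pose, the force, the opening and the grip force at its end. Input that does not fit is refused with a message, and nothing moves.
- manip.state(): the state, without advancing time (a new reading comes with each control period).
- imaging.snapshot(name): name is "side" or "top"; returns a dict with "img" (400x640x3 uint8, red, green, blue), "K" (3x3 intrinsics, pixels), "world_from_camera" (4x4, takes a point from camera to world coordinates). Camera axes: x right, y up, looking along -z (the intrinsics and any distortion apply to the point x, -y, -z); pixel columns grow to the right and rows downward; lengths in mm; the calibration is good to about 2 mm. A picture is of the moment at which its call begins. There is no depth.
- ticket.sign_off(): hands the job in; it is judged then, once.
The state is a dict: "time": time; "joints": joint angles; "qvel": joint speeds; "joint_efforts": joint torques, N m; "ee_pos": TCP position; "tool_rot": TCP orientation; "contact_force": force on the tool from outside, world axes, zero at the start; "torque": the same for the moment, N m; "finger_gap": opening from 0.0 (shut) to 1.0 (fully open); "gripper_force": force on a finger pad.
Only numpy, scipy, OpenCV 4.12 (cv2) and the standard library are available. Lean on these libraries where they do the work, as an engineer would, in place of code of your own. Each camera call takes 0.05 s, during which the arm holds its last target. There are 200 camera calls.

## Working session

There is one attempt and no reset: what is moved stays moved. The work goes in short steps, Python scripts to look and compute and a shell command to move; the robot and the scene stay as the last step left them, time stands still between calls to the robot, and variables do not carry over. Pictures are saved under pics/ and viewed, at most 10 in all, crops included, and the job is handed in when it is done.

```bash
ls; mkdir -p pics; python3 - <<'E'
from cell import manip, imaging, ticket
import cv2,numpy as np
for n in("side","top"):
    s=imaging.snapshot(n);cv2.imwrite(f"pics/{n}0.png",s["img"][:,:,::-1]);print(n,s["K"],np.round(s["world_from_camera"],3).tolist(),[k for k in s])
st=manip.state();print(st)
E
```

```text
cell.py
nudge.py
pics
side [[392.26195206   0.         317.62290864]
 [  0.         392.26195206 203.23646013]
 [  0.           0.           1.        ]] [[-0.983, 0.075, -0.167, 337.061], [-0.182, -0.495, 0.85, 947.328], [-0.019, 0.866, 0.5, 663.043], [0.0, 0.0, 0.0, 1.0]] ['img', 'K', 'world_from_camera']
top [[479.64883792   0.         315.47983126]
 [  0.         479.64883792 194.65628424]
 [  0.           0.           1.        ]] [[-0.029, 0.99, -0.137, 364.011], [-0.999, -0.032, -0.015, -16.304], [-0.019, 0.136, 0.991, 1412.029], [0.0, 0.0, 0.0, 1.0]] ['img', 'K', 'world_from_camera']
{'time': 0.1, 'joints': array([-5.39946305e+01,  1.46513736e+01,  6.13624480e+00, -2.28936514e-02,
       -8.15821200e+01, -1.63053929e+01]), 'qvel': array([-0.075666  , -0.07246426,  0.16551306,  0.11479623,  0.02729152,
        0.06692725]), 'joint_efforts': array([-1.87064892e-03, -3.87603307e+01,  2.38474739e+01,  5.37791535e+00,
       -3.78951911e-03, -1.78223772e-06]), 'ee_pos': array([ 185.28670779, -517.37862484,  230.46113545]), 'tool_rot': array([[-9.41490479e-01, -3.37038898e-01, -6.78021363e-04],
       [-3.37039566e-01,  9.41489115e-01,  1.60541054e-03],
       [ 9.72639333e-05,  1.73999877e-03, -9.99998481e-01]]), 'contact_force': array([ 0.31225391, -0.48456979, -0.52883396]), 'torque': array([-0.01474457,  0.01986674, -0.04319288]), 'gripper_force': 0.0, 'finger_gap': 0.999520028820844}
```

View pics/top0.png

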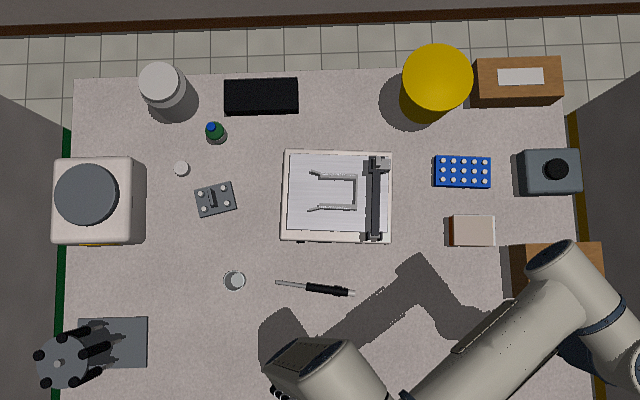

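View pics/side0.png

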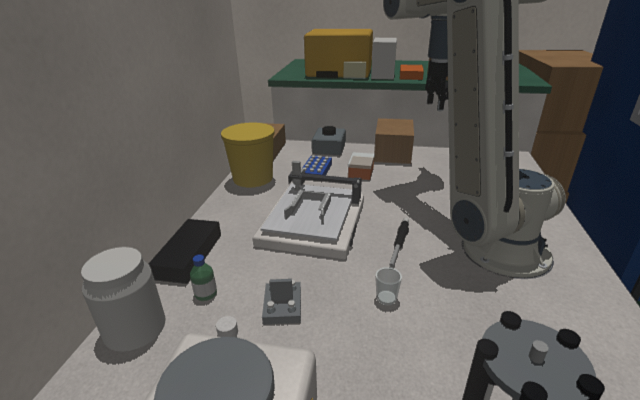

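The top view shows the shaker at about (337,197), the tray at (216,199) turned slightly, and the locking arm at x≈377 with its hinge at the bottom. I'll zoom in to measure.

```bash
cat > h.py <<'E'
import numpy as np,cv2
from cell import manip, imaging, ticket
def ray(s,u,v,z):
    T=s["world_from_camera"];K=s["K"]
    d=T[:3,:3]@np.array([(u-K[0,2])/K[0,0],-(v-K[1,2])/K[1,1],-1]);o=T[:3,3]
    return o+d*(z-o[2])/d[2]
def pix(s,p):
    T=s["world_from_camera"];K=s["K"]
    c=T[:3,:3].T@(np.array(p,float)-T[:3,3]);return K[0,2]+K[0,0]*c[0]/-c[2],K[1,2]-K[1,1]*c[1]/-c[2]
def crop(s,u0,v0,u1,v1,f,name):
    im=cv2.resize(s["img"][v0:v1,u0:u1,::-1],None,fx=f,fy=f,interpolation=cv2.INTER_CUBIC);cv2.imwrite(name,im)
E
python3 - <<'E'
from h import *
s=imaging.snapshot("top");crop(s,188,142,400,250,3.75,"pics/t1.png")
s=imaging.snapshot("side");crop(s,240,150,380,330,3.3,"pics/s1.png")
E
```

```text
(no output)
```

View pics/t1.png

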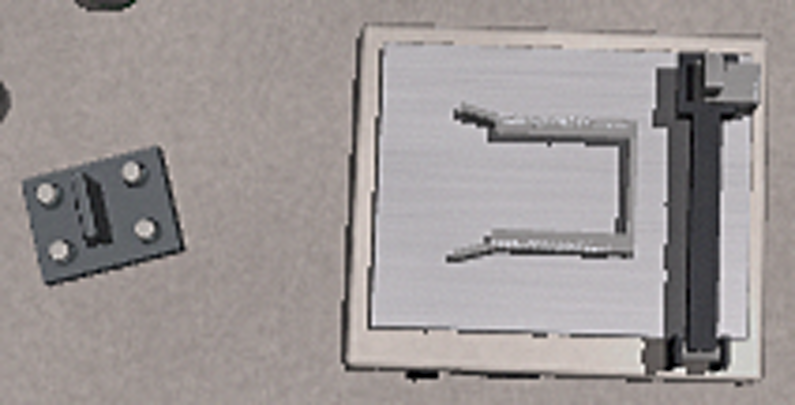

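View pics/s1.png

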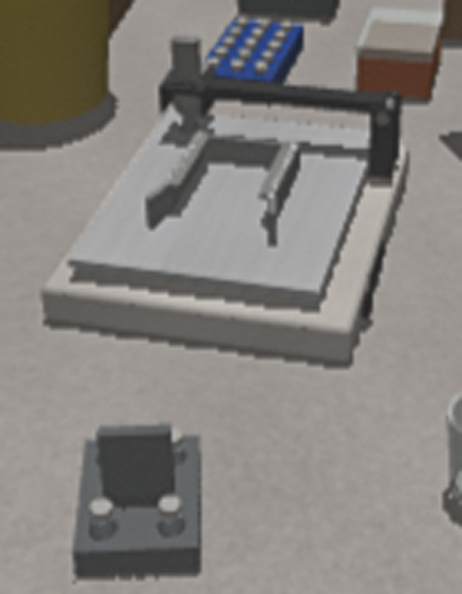

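```bash
python3 - <<'E'
from h import *
s=imaging.snapshot("top");g=imaging.snapshot("side")
T=lambda u,v,z:ray(s,188+(u+.5)/3.75-.5,142+(v+.5)/3.75-.5,z)
S=lambda u,v,z:ray(g,240+(u+.5)/3.3-.5,150+(v+.5)/3.3-.5,z)
def show(n,f,z,pts):
    for p in pts: print(n,p,np.round(f(*p,z),1))
show("traytop",T,22,[(22,182),(160,147),(185,249),(47,285)])
show("ribtop T",T,78,[(84,172),(95,170),(104,238),(94,245)])
show("plat T",T,55,[(382,43),(370,327),(750,338)])
show("lips T",T,85,[(490,128),(490,141),(618,143),(488,232),(488,252),(618,234),(637,122),(633,255),(616,188)])
show("grip T",T,156,[(708,56),(757,60),(757,104)])
show("beam T",T,107,[(693,115),(722,115),(687,350),(717,350)])
show("traytop S",S,22,[(75,549),(199,549),(199,437),(84,437)])
show("ribtop S",S,78,[(98,427),(171,428)])
show("plat S",S,55,[(70,265),(322,298),(364,170)])
show("grip S top",S,156,[(173,39),(199,39)])
E
```

```text
traytop (22, 182) [580.6 362.8  22. ]
traytop (160, 147) [604.9 254.   22. ]
traytop (185, 249) [523.6 234.8  22. ]
traytop (47, 285) [498.8 342.8  22. ]
ribtop T (84, 172) [577.9 300.6  78. ]
ribtop T (95, 170) [579.2 292.3  78. ]
ribtop T (104, 238) [527.4 285.6  78. ]
ribtop T (94, 245) [522.4 293.1  78. ]
plat T (382, 43) [675.   75.3  55. ]
plat T (370, 327) [456.2  89.2  55. ]
plat T (750, 338) [ 439.2 -196.5   55. ]
lips T (490, 128) [600.4  -6.2  85. ]
lips T (490, 141) [590.5  -5.9  85. ]
lips T (618, 143) [ 585.9 -101.4   85. ]
lips T (488, 232) [522.   -2.3  85. ]
lips T (488, 252) [507.1  -1.9  85. ]
lips T (618, 234) [517.5 -98.7  85. ]
lips T (637, 122) [ 601.3 -116.2   85. ]
lips T (633, 255) [ 501.5 -109.2   85. ]
lips T (616, 188) [552.  -98.6  85. ]
grip T (708, 56) [ 634.6 -163.2  156. ]
grip T (757, 60) [ 630.6 -197.8  156. ]
grip T (757, 104) [ 598.8 -196.2  156. ]
beam T (693, 115) [ 601.3 -155.9  107. ]
beam T (722, 115) [ 600.6 -177.2  107. ]
beam T (687, 350) [ 429.1 -143.7  107. ]
beam T (717, 350) [ 428.4 -165.4  107. ]
traytop S (75, 549) [581. 362.  22.]
traytop S (199, 549) [499.7 348.5  22. ]
traytop S (199, 437) [523.9 241.1  22. ]
traytop S (84, 437) [607.8 254.8  22. ]
ribtop S (98, 427) [577.7 304.   78. ]
ribtop S (171, 428) [528.4 297.   78. ]
plat S (70, 265) [669.4  84.7  55. ]
plat S (322, 298) [452.9  99.1  55. ]
plat S (364, 170) [ 442.7 -112.8   55. ]
grip S top (173, 39) [ 634.9 -162.3  156. ]
grip S top (199, 39) [ 610.  -165.8  156. ]
```

```bash
cat >> h.py <<'E'
def to(x,y,z,yaw):
    "tool-frame shift (before turning) and turn about tool z to reach TCP x,y,z with tool y axis at yaw (deg from world y)"
    st=manip.state();R=st["tool_rot"];d=R.T@(np.array([x,y,z])-st["ee_pos"])
    cur=np.degrees(np.arctan2(-R[0,1],R[1,1]))
    Rt=cv2.Rodrigues(np.radians([0,0,yaw]))[0]@np.diag([-1,1,-1.])
    rv=np.degrees(cv2.Rodrigues(R.T@Rt)[0].ravel())
    print("shift",d.round(1),"rotvec",rv.round(2),"yaw",cur.round(2),"pos",st["ee_pos"].round(1),"F",st["contact_force"].round(1),"t",round(st["time"],2),"gap",round(st["finger_gap"],3),"gf",st["gripper_force"])
E
python3 -c "
from h import *
to(552,299.5,170,13.1)"
```

```text
shift [-620.6  645.7   61.3] rotvec [ 0.04 -0.01  6.6 ] yaw 19.7 pos [ 185.4 -517.7  231. ] F [-0.8  0.6 -0.5] t 0.3 gap 0.997 gf 0.0
```

Units first: shifts go in shares of 62.5 mm and turns go in units of 4 degrees. So 31 mm is 0.496, 36 mm is 0.576.

```bash
python3 nudge.py '0 0 0 -0.24 0.256 0 1
0 0 0 -0.48 0.496 0 1
0 0 0 -0.56 0.576 0 1
0 0 0 -0.56 0.576 0 1
0 0 0 -0.56 0.576 0 1
0 0 0 -0.56 0.576 0 1
0 0 0 -0.56 0.576 0 1
0 0 0 -0.56 0.576 0 1' | tail -3
python3 nudge.py '0 0 0 -0.56 0.576 0 1
0 0 0 -0.56 0.576 0 1
0 0 0 -0.56 0.576 0 1
0 0 0 -0.56 0.576 0 1
0 0 0 -0.56 0.576 0 1
0 0 0 -0.56 0.576 0 1
0 0 0 -0.56 0.576 0 1
0 0 0 -0.56 0.576 0 1' | tail -3
python3 -c "
from h import *
to(552,299.5,120,13.1)"
```

```text
contact_force: [0.4, -1.0, -0.5]
finger_gap: 1.003
gripper_force: 0.0
contact_force: [0.7, -0.2, 0.1]
finger_gap: 1.001
gripper_force: 0.0
shift [-84.7  93.5 111.3] rotvec [-0.    0.01  6.62] yaw 19.72 pos [503.8 182.9 231.3] F [ 0.7 -0.2  0.1] t 2.3 gap 1.001 gf 0.0
```

To row units: 11 mm is 0.176, 31 mm is 0.496, 6.6 degrees is 1.65.

```bash
python3 nudge.py '0 0 0 -0.448 0.496 0.32 1
0 0 0 -0.416 0.464 0.4 1
0 0 0 -0.32 0.352 0.4 1
0 0 0 -0.1712 0.184 0.32 1
0 0 1.65 0 0 0.176 1
0 0 0 0 0 0.08 1
0 0 0 0 0 0.0848 1
0 0 0 0 0 0 1' | tail -3
python3 - <<'E'
from h import *
to(552,299.5,49,13.1)
s=imaging.snapshot("top");crop(s,180,130,300,230,5,"pics/t2.png")
s=imaging.snapshot("side");crop(s,240,240,340,340,5,"pics/s2.png")
a=cv2.imread("pics/t2.png");b=cv2.imread("pics/s2.png");b=cv2.resize(b,None,fx=.4,fy=.4)
a=cv2.resize(a,None,fx=.66,fy=.66);b=cv2.resize(b,(330,330))
cv2.imwrite("pics/c2.png",np.hstack([a[:330],b]))
E
```

```text
contact_force: [0.3, 0.6, -0.0]
finger_gap: 1.004
gripper_force: 0.0
shift [-0.8  1.8 71.2] rotvec [0.01 0.01 0.05] yaw 13.15 pos [551.6 297.5 120.2] F [ 0.3  0.6 -0. ] t 3.3 gap 1.004 gf 0.0
```

View pics/c2.png

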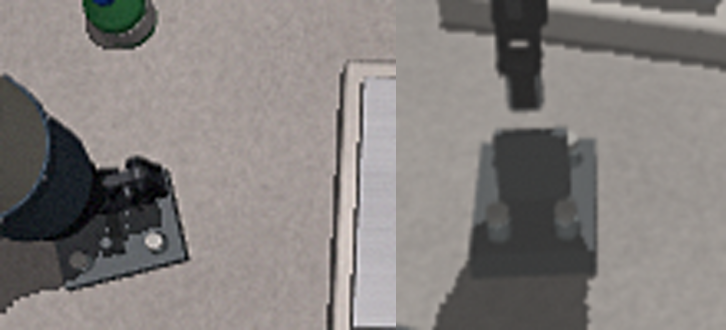

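The side view shows the fingers above the rib, well aligned. Next I descend and close.

```bash
python3 nudge.py '0 0 0 -0.016 0.024 0.192 1
0 0 0 0 0 0.32 1
0 0 0 0 0 0.32 1
0 0 0 0 0 0.192 1
0 0 0 0 0 0.112 1
0 0 0 0 0 0 0.5
0 0 0 0 0 0 0
0 0 0 0 0 0 0' | tail -3
python3 nudge.py '0 0 0 0 0 0 0
0 0 0 0 0 0 0
0 0 0 0 0 0 0
0 0 0 0 0 0 0'
python3 -c "
from h import *
to(552,299.5,125,13.1)"
```

```text
contact_force: [-0.2, -0.1, -0.5]
finger_gap: 0.382
gripper_force: 0.0
time: 4.9
ee_pos: [552.5, 299.9, 49.5]
tool_rot: [[-0.974, -0.227, 0.001], [-0.227, 0.974, 0.001], [-0.001, 0.0, -1.0]]
contact_force: [-1.3, 0.9, 4.8]
finger_gap: 0.11
gripper_force: 59.3
shift [  0.5  -0.2 -75.5] rotvec [0.02 0.05 0.01] yaw 13.11 pos [552.5 299.9  49.5] F [-1.3  0.9  4.8] t 4.9 gap 0.11 gf 59.27930295467377
```

```bash
python3 nudge.py '0 0 0 0 0 -0.08 0
0 0 0 0 0 -0.192 0
0 0 0 0 0 -0.288 0
0 0 0 0 0 -0.288 0
0 0 0 0 0 -0.224 0
0 0 0 0 0 -0.128 0
0 0 0.75 0 0 0 0
0 0 1.25 0 0 0 0' | tail -3
python3 nudge.py '0 0 1.25 0 0 0 0
0 0 0.85 0 0 0 0
0 0 0 0 0 0 0'|tail -3
python3 -c "
from h import *
to(561.5,95,125,-3.3)"
```

```text
contact_force: [-0.2, 0.2, -1.8]
finger_gap: 0.105
gripper_force: 58.4
contact_force: [-0.1, 0.5, -1.7]
finger_gap: 0.107
gripper_force: 58.4
shift [ -21.2 -203.5   -1.3] rotvec [-0.03 -0.05  0.02] yaw -3.28 pos [552.  299.4 123.6] F [-0.1  0.5 -1.7] t 6.28 gap 0.107 gf 58.427061438560486
```

```bash
python3 nudge.py '0 0 0 -0.016 -0.128 0 0
0 0 0 -0.032 -0.32 0 0
0 0 0 -0.048 -0.48 0 0
0 0 0 -0.064 -0.56 0 0
0 0 0 -0.064 -0.56 0 0
0 0 0 -0.064 -0.56 0 0
0 0 0 -0.0352 -0.4 0 0
0 0 0 -0.016 -0.192 0 0' | tail -3
python3 nudge.py '0 0 0 0 -0.056 0 0
0 0 0 0 0 0 0
0 0 0 0 0 0 0'|tail -3
python3 - <<'E'
from h import *
to(561.5,95,110,-3.3)
s=imaging.snapshot("top");crop(s,240,140,400,250,3.75,"pics/a.png")
s=imaging.snapshot("side");crop(s,250,150,380,290,2.95,"pics/b.png")
a=cv2.imread("pics/a.png");b=cv2.imread("pics/b.png");b=b[:412];
a=a[:, :410]
cv2.imwrite("pics/c3.png",np.hstack([a,b]));print(a.shape,b.shape)
E
```

```text
contact_force: [-0.1, -0.1, -2.0]
finger_gap: 0.104
gripper_force: 58.6
contact_force: [0.5, 0.9, -2.2]
finger_gap: 0.107
gripper_force: 58.6
shift [ 0.1 -0.9 13.9] rotvec [0.01 0.   0.05] yaw -3.25 pos [561.7  95.9 123.9] F [ 0.5  0.9 -2.2] t 7.65 gap 0.107 gf 58.57607066631317
(412, 410, 3) (412, 384, 3)
```

View pics/c3.png

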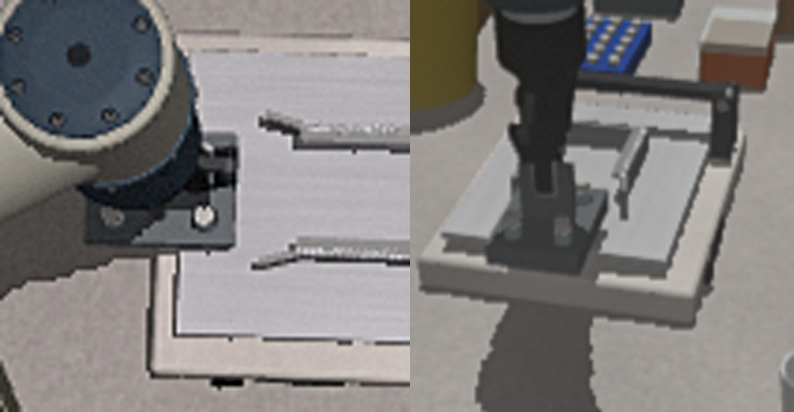

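```bash
python3 - <<'E'
from h import *
s=imaging.snapshot("top");g=imaging.snapshot("side")
T=lambda u,v,z:ray(s,240+(u+.5)/3.75-.5,140+(v+.5)/3.75-.5,z).round(1)
S=lambda u,v,z:ray(g,250+(u-410+.5)/2.95-.5,150+(v+.5)/2.95-.5,z).round(1)
print("tray",T(238,132,96.5),T(235,246,96.5))
print("lips up",T(297,127,85),T(297,149,81),"lo",T(297,240,85),T(297,260,85))
print("flare ends",T(262,115,85),T(255,266,85))
print("S wall", S(645,128,85),S(614,152,85),S(625,215,55))
E
cat > f.py <<'E'
import cv2
a=cv2.imread("pics/a.png");cv2.imwrite("pics/d.png",cv2.resize(a[90:290,220:540],None,fx=2.4,fy=2.4,interpolation=cv2.INTER_CUBIC))
E
python3 f.py
```

```text
tray [602.3  36.   96.5] [517.2  40.4  96.5]
lips up [606.8  -7.9  85. ] [590.8  -7.3  81. ] lo [521.6  -5.3  85. ] [506.6  -4.9  85. ]
flare ends [616.8  18.1  85. ] [503.1  26.4  85. ]
S wall [ 505.7 -101.2   85. ] [528.7 -46.7  85. ] [506.1  21.1  55. ]
```

View pics/d.png

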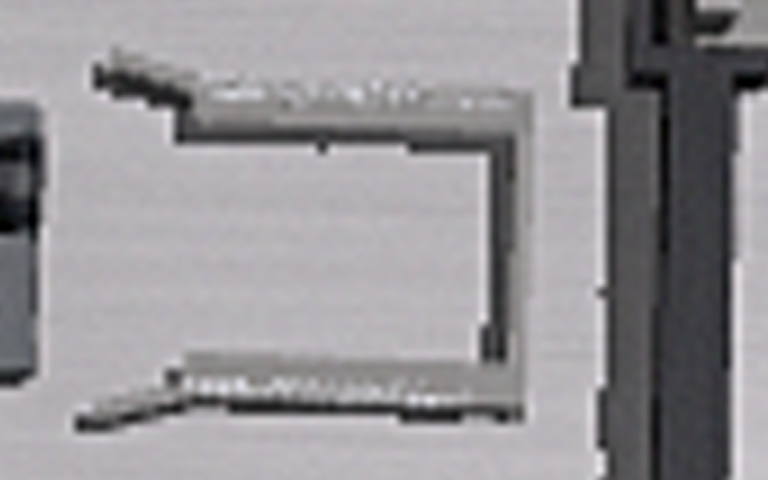

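```bash
python3 - <<'E'
from h import *
s=imaging.snapshot("top")
T=lambda u,v,z:ray(s,240+(220+u/2.4+.5)/3.75-.5,140+(90+v/2.4+.5)/3.75-.5,z).round(1)
for p in[(187,120),(190,355),(187,237.5),(500,126),(480,365),(490,245),(514,245),(530,245)]:print(p,T(*p,85))
print("tray R edge",T(43,103,96.5),T(38,385,96.5))
# beam, grip
for p in[(665,200),(735,200),(662,400),(728,400)]:print(p,T(*p,107+5))
E
```

```text
(187, 120) [596.9  -8.3  85. ]
(190, 355) [523.1  -7.   85. ]
(187, 237.5) [559.9  -7.1  85. ]
(500, 126) [ 591.8 -105.6   85. ]
(480, 365) [517.1 -96.5  85. ]
(490, 245) [ 554.5 -101.    85. ]
(514, 245) [ 554.3 -108.5   85. ]
(530, 245) [ 554.1 -113.4   85. ]
tray R edge [601.6  36.1  96.5] [513.9  39.8  96.5]
(665, 200) [ 562.7 -153.   112. ]
(735, 200) [ 562.1 -174.2  112. ]
(662, 400) [ 501.7 -149.3  112. ]
(728, 400) [ 501.  -169.2  112. ]
```

To row units: 3 mm is 0.048, -8 mm is -0.128.

```bash
python3 nudge.py '0 0 0 -0.024 0 0.048 0
0 0 0 -0.024 0 0.096 0
0 0 0 0 0 0.08 0
0 0 0 0 0 0.048 0
0 0 0 0 0 0 0
0 0 0 0 -0.08 0 0
0 0 0 0 -0.128 0 0
0 0 0 0 -0.128 0 0' | tail -4
python3 nudge.py '0 0 0 0 -0.128 0 0
0 0 0 0 -0.128 0 0
0 0 0 0 -0.08 0 0
0 0 0 0 0 0 0'
python3 -c "
from h import *
to(557.4,-52.5,106.5,-3.3)"
```

```text
tool_rot: [[-0.998, 0.058, 0.0], [0.058, 0.998, 0.0], [-0.0, 0.0, -1.0]]
contact_force: [0.4, 0.0, -3.5]
finger_gap: 0.106
gripper_force: 58.6
time: 9.4
ee_pos: [562.3, 52.7, 107.0]
tool_rot: [[-0.998, 0.058, 0.0], [0.058, 0.998, 0.0], [-0.0, 0.0, -1.0]]
contact_force: [0.3, 0.7, -3.1]
finger_gap: 0.106
gripper_force: 58.6
shift [  -1.3 -105.3    0.5] rotvec [ 0.    0.   -0.03] yaw -3.33 pos [562.3  52.7 107. ] F [ 0.3  0.7 -3.1] t 9.4 gap 0.106 gf 58.593456745147705
```

```bash
python3 nudge.py '0 0 0 0 -0.048 0 0
0 0 0 0 -0.064 0 0
0 0 0 0 -0.064 0 0
0 0 0 0 -0.064 0 0
0 0 0 0 0 0 0' | sed -n '2p;4p'
python3 nudge.py '0 0 0 0 -0.064 0 0
0 0 0 0 -0.064 0 0
0 0 0 0 -0.064 0 0
0 0 0 0 -0.064 0 0
0 0 0 0 0 0 0' | sed -n '2p;4p'
```

```text
ee_pos: [561.4, 37.7, 107.0]
contact_force: [-0.1, 0.7, -2.8]
ee_pos: [560.4, 21.8, 107.0]
contact_force: [-0.0, -0.6, -3.2]
```

```bash
python3 nudge.py '0 0 0 0 -0.08 0 0
0 0 0 0 -0.128 0 0
0 0 0 0 -0.128 0 0
0 0 0 0 -0.128 0 0
0 0 0 0 -0.128 0 0
0 0 0 0 -0.128 0 0
0 0 0 0 -0.08 0 0
0 0 0 0 0 0 0' | sed -n '2p;4p'
python3 nudge.py '0 0 0 0 -0.064 0 0
0 0 0 0 -0.064 0 0
0 0 0 0 -0.048 0 0
0 0 0 0 0 0 0' | sed -n '2p;4p'
```

```text
ee_pos: [557.6, -28.1, 107.0]
contact_force: [0.2, -0.1, -3.3]
ee_pos: [556.9, -39.0, 107.0]
contact_force: [0.0, -0.6, -2.2]
```

```bash
for i in 1; do python3 nudge.py '0 0 0 0 -0.032 0 0
0 0 0 0 -0.032 0 0
0 0 0 0 -0.032 0 0
0 0 0 0 -0.032 0 0
0 0 0 0 0 0 0' | sed -n '2p;4p'; done
python3 nudge.py '0 0 0 0 -0.016 0 0
0 0 0 0 -0.016 0 0
0 0 0 0 -0.016 0 0
0 0 0 0 0 0 0' | sed -n '2p;4p'
```

```text
ee_pos: [556.5, -46.9, 107.0]
contact_force: [-0.2, -0.2, -1.9]
ee_pos: [556.3, -49.8, 107.0]
contact_force: [0.1, -0.4, -2.3]
```

To row units: -1 mm is -0.016.

```bash
python3 nudge.py '0 0 0 0 -0.016 0 0
0 0 0 0 -0.016 0 0
0 0 0 0 0 0 0' | sed -n '2p;4p'
python3 nudge.py '0 0 0 0 -0.016 0 0
0 0 0 0 -0.016 0 0
0 0 0 0 0 0 0' | sed -n '2p;4p'
```

```text
ee_pos: [556.3, -51.4, 107.0]
contact_force: [-0.6, 0.9, -1.8]
ee_pos: [556.6, -52.0, 107.3]
contact_force: [0.1, 7.8, 0.8]
```

To row units: 1 mm is 0.016, 0.5 mm is 0.008.

```bash
python3 nudge.py '0 0 0 0 0.008 0.016 0
0 0 0 0 0 0.016 0
0 0 0 0 0 0 0' | sed -n '2p;4p'
python3 nudge.py '0 0 0 0 0 0.0096 0
0 0 0 0 0 0 0' | sed -n '2p;4p'
```

```text
ee_pos: [556.8, -51.9, 105.4]
contact_force: [0.7, 6.2, -0.3]
ee_pos: [556.8, -51.8, 104.8]
contact_force: [-1.0, 6.1, -0.3]
```

To row units: -0.8 mm is -0.0128, 0.7 mm is 0.0112.

```bash
python3 nudge.py '0 0 0 0 0 0.0112 0
0 0 0 0 -0.0128 0 0
0 0 0 0 0 0 0
0 0 0 0 0 0 0' | sed -n '2p;4p'
python3 nudge.py '0 0 0 0 0.016 0 0
0 0 0 0 0 0 0.15
0 0 0 0 0 0 0.4
0 0 0 0 0 0 0.7
0 0 0 0 0 0 1
0 0 0 0 0 0 1
0 0 0 0 0 0 1' | sed -n '2p;4,5p'
```

```text
ee_pos: [556.9, -52.0, 104.8]
contact_force: [-1.4, 8.8, 4.7]
ee_pos: [556.1, -53.1, 103.7]
contact_force: [-0.3, -0.8, -0.4]
finger_gap: 1.001
```

```bash
python3 nudge.py '0 0 0 0 0 -0.16 1
0 0 0 0 0 -0.32 1
0 0 0 0 0 -0.48 1
0 0 0 0 0 -0.48 1
0 0 0 0 0 -0.32 1
0 0 0 0 0 -0.16 1
0 0 0 0 0 0 1' | sed -n '2p;4,5p'
python3 - <<'E'
from h import *
a=cv2.imread("pics/top0.png");b=cv2.imread("pics/side0.png")
C=lambda im,u,v,w,h,f:cv2.resize(im[v:v+h,u:u+w],None,fx=f,fy=f,interpolation=cv2.INTER_CUBIC)
g=imaging.snapshot("side")["img"][:,:,::-1]
top=np.hstack([C(a,355,145,40,30,10),C(b,280,150,40,30,10)])
bot=C(g,250,160,125,45,6)
bot=np.hstack([bot,np.zeros((270,50,3),np.uint8)])
cv2.imwrite("pics/e.png",np.vstack([top,bot]))
E
```

```text
ee_pos: [556.4, -53.0, 224.2]
contact_force: [0.2, -0.6, -1.2]
finger_gap: 0.999
```

View pics/e.png

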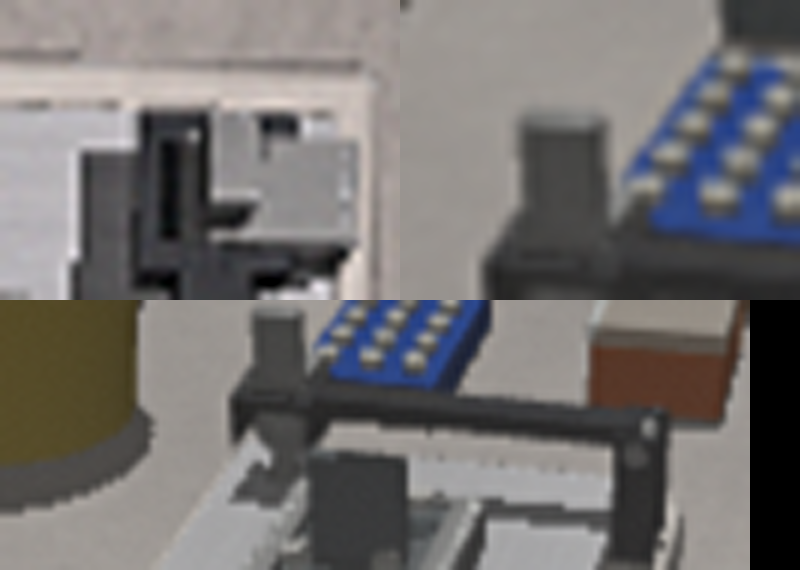

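```bash
python3 - <<'E'
from h import *
s=imaging.snapshot("top");g=imaging.snapshot("side")
T=lambda u,v,z:ray(s,355+(u+.5)/10-.5,145+(v+.5)/10-.5,z).round(1)
S=lambda u,v,z:ray(g,280+(u-400+.5)/10-.5,150+(v+.5)/10-.5,z).round(1)
for p in[(210,110),(254,110),(210,200),(254,200),(232,155)]:print("T",p,T(*p,156))
for p in[(522,125),(608,125),(524,109),(606,109),(565,117)]:print("S",p,S(*p,156))
to(620,-170,225,-3.3)
E
```

```text
T (210, 110) [ 637.5 -161.   156. ]
T (254, 110) [ 637.1 -172.7  156. ]
T (210, 200) [ 613.  -159.9  156. ]
T (254, 200) [ 612.6 -171.5  156. ]
T (232, 155) [ 625.  -166.3  156. ]
S (522, 125) [ 634.8 -157.7  156. ]
S (608, 125) [ 607.8 -161.5  156. ]
S (524, 109) [ 637.2 -170.   156. ]
S (606, 109) [ 611.1 -173.6  156. ]
S (565, 117) [ 622.7 -165.7  156. ]
shift [ -71.  -113.1   -2.5] rotvec [-0.01 -0.11 -0.  ] yaw -3.3 pos [555.6 -53.  222.6] F [-0.   0.  -0.9] t 17.05 gap 1.002 gf 0.0
```

```bash
python3 nudge.py '0 0 0 -0.128 -0.192 0 1
0 0 0 -0.256 -0.384 0 1
0 0 0 -0.32 -0.464 0 1
0 0 0 -0.272 -0.4 0 1
0 0 0 -0.1488 -0.208 0 1
0 0 0 -0.064 -0.096 0 1
0 0 0 0 0 0 1
0 0 0 0 0 0 1' | sed -n '2p;4,5p'
python3 - <<'E'
from h import *
to(623.5,-166,126,-3.3)
g=imaging.snapshot("side");print(ray(g,250+650/6,160+125/6,100))
E
```

```text
ee_pos: [623.9, -165.5, 224.0]
contact_force: [1.1, -0.8, 0.5]
finger_gap: 1.001
shift [ 0.4 -0.5 98. ] rotvec [0.01 0.02 0.04] yaw -3.26 pos [ 623.9 -165.5  224. ] F [ 1.1 -0.8  0.5] t 18.05 gap 1.001 gf 0.0
[ 423.15164619 -167.4919347   100.        ]
```

To row units: 25 mm is 0.4, 22 mm is 0.352.

```bash
python3 nudge.py '0 0 0 0 -0.008 0.16 1
0 0 0 0 0 0.352 1
0 0 0 0 0 0.4 1
0 0 0 0 0 0.32 1
0 0 0 0 0 0.224 1
0 0 0 0 0 0.112 1
0 0 0 0 0 0 1
0 0 0 0 0 0 0.6' | sed -n '2p;4,5p'
python3 - <<'E'
from h import *
g=imaging.snapshot("side")["img"][:,:,::-1];cv2.imwrite("pics/f.png",cv2.resize(g[130:240,260:400],None,fx=4,fy=4,interpolation=cv2.INTER_CUBIC))
E
```

```text
ee_pos: [624.5, -166.8, 126.6]
contact_force: [0.6, -0.1, -0.3]
finger_gap: 0.818
```

View pics/f.png

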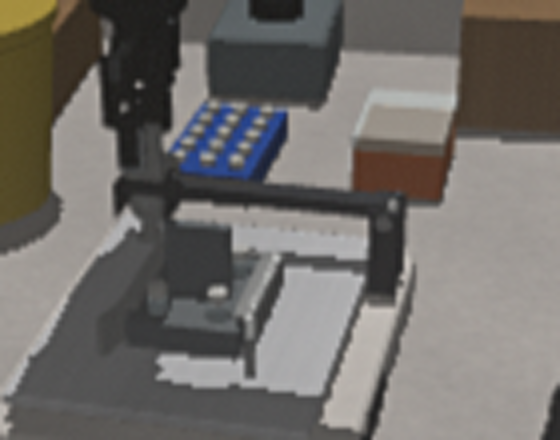

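The tray sits in the holder with its vials upright, and the fingers are on either side of the latch grip at (148,150). I'll close now.

```bash
python3 nudge.py '0 0 0 0 0 0 0
0 0 0 0 0 0 0
0 0 0 0 0 0 0
0 0 0 0 0 0 0
0 0 0 0 0 0 0
0 0 0 0 0 0 0
0 0 0 0 0 0 0' | sed -n '1,2p;4,6p'
```

```text
time: 20.02
ee_pos: [624.1, -166.6, 126.0]
contact_force: [-0.3, 2.1, 4.2]
finger_gap: 0.154
gripper_force: 60.1
```

Gripped: 0.154 × 85 ≈ 13 mm, which matches the grip block. Now I pull the latch sideways.

To row units: -3 mm is -0.048.

```bash
python3 nudge.py '0 0 0 0 -0.048 0 0
0 0 0 0 -0.048 0 0
0 0 0 0 -0.048 0 0
0 0 0 0 0 0 0' | sed -n '2p;4,6p'
python3 nudge.py '0 0 0 0 -0.032 0 0
0 0 0 0 -0.024 0 0
0 0 0 0 0 0 0' | sed -n '2p;4,6p'
```

```text
ee_pos: [623.6, -174.4, 125.9]
contact_force: [-1.5, 7.1, 5.6]
finger_gap: 0.152
gripper_force: 60.6
ee_pos: [623.4, -177.4, 125.9]
contact_force: [-2.4, 7.7, 6.3]
finger_gap: 0.154
gripper_force: 60.6
```

```bash
python3 nudge.py '0 0 0 0 -0.0192 0 0
0 0 0 0 -0.0096 0 0
0 0 0 0 0 0 0
0 0 0 0 0 0 0' | sed -n '1,2p;4,6p'
python3 -c "
from h import *
import numpy as np
# arc about hinge: TCP relative to hinge (x 196.5 along, z 26); per-step theta, in current tool axes (tool x=-arm x, z=-arm z)
r=np.array([196.5,26.])
for d in(2,3):
  t=np.radians(d);R=np.array([[np.cos(t),-np.sin(t)],[np.sin(t),np.cos(t)]]);m=R@r-r
  print(d,'tool dx',-m[0],'dz',-m[1])
to(0,0,0,-3.3)"
```

```text
time: 21.4
ee_pos: [623.3, -179.0, 126.0]
contact_force: [-2.1, 8.7, 6.4]
finger_gap: 0.151
gripper_force: 60.6
2 tool dx 1.0270894050127026 dz -6.8419126045379315
3 tool dx 1.6300312830427686 dz -10.248383305357386
shift [632.5 142.8 126.2] rotvec [0.17 0.02 0.03] yaw -3.27 pos [ 623.3 -179.   126. ] F [-2.1  8.7  6.4] t 21.4 gap 0.151 gf 60.6466144323349
```

```bash
python3 nudge.py '0 -0.25 0 0.008 0 -0.0544 0
0 -0.5 0 0.016 0 -0.1088 0
0 -0.25 0 0.008 0 -0.0544 0
0 0 0 0 0 0 0' | sed -n '1,6p'
```

```text
time: 21.9
ee_pos: [621.1, -178.4, 138.4]
tool_rot: [[-0.996, 0.057, 0.071], [0.057, 0.998, -0.0], [-0.07, 0.004, -0.998]]
contact_force: [1.8, 8.9, -0.9]
finger_gap: 0.158
gripper_force: 59.7
```

To row units: -6.8 mm is -0.1088, -3.4 mm is -0.0544, -2 degrees is -0.5.

```bash
python3 nudge.py '0 -0.25 0 0.008 0 -0.0544 0
0 -0.5 0 0.016 0 -0.1088 0
0 -0.5 0 0.016 0 -0.1088 0
0 -0.5 0 0.016 0 -0.1088 0
0 -0.5 0 0.016 0 -0.1088 0
0 -0.5 0 0.016 0 -0.1088 0
0 -0.25 0 0.008 0 -0.0544 0
0 0 0 0 0 0 0' | sed -n '1,6p'
python3 nudge.py '0 -0.25 0 0.008 0 -0.0544 0
0 -0.5 0 0.016 0 -0.1088 0
0 -0.5 0 0.016 0 -0.1088 0
0 -0.25 0 0.008 0 -0.0544 0
0 0 0 0 0 0 0
0 0 0 0 0 0 0
0 0 0 0 0 0 0' | sed -n '1,6p'
python3 - <<'E'
from h import *
g=imaging.snapshot("side")["img"][:,:,::-1];cv2.imwrite("pics/g.png",cv2.resize(g[110:240,250:400],None,fx=4,fy=4,interpolation=cv2.INTER_CUBIC))
E
```

```text
time: 22.9
ee_pos: [608.9, -178.0, 178.0]
tool_rot: [[-0.959, 0.057, 0.276], [0.056, 0.998, -0.012], [-0.277, 0.003, -0.961]]
contact_force: [2.8, 8.8, -0.3]
finger_gap: 0.153
gripper_force: 59.7
time: 23.78
ee_pos: [599.9, -177.7, 196.3]
tool_rot: [[-0.925, 0.057, 0.375], [0.054, 0.998, -0.018], [-0.375, 0.003, -0.927]]
contact_force: [2.1, 8.6, 0.7]
finger_gap: 0.154
gripper_force: 59.7
```

View pics/g.png

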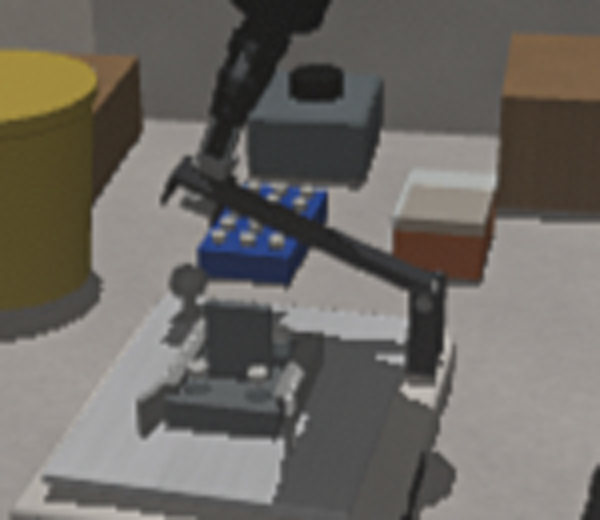

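The picture shows the arm held up at about 22° (around 70 mm of rise), the ball bare at (187,280), and the tray home with its vials standing. I'll hand it in.

```bash
python3 -c "
from cell import manip, imaging, ticket
print(manip.state()['qvel'].round(2));print(ticket.sign_off())"
```

```text
[-0.06  0.08 -0.02  0.05 -0.01 -0.04]
the job is handed in; nothing more can be done
None
```

The job is handed in: the tray is home against the stop with its vials standing, and the gripper is holding the unlatched arm about 70 mm above the ball. No verdict came back; the tray, the vials and the lift were checked from the camera pictures and the robot's readings.

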